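# Roll a castored parts caddy straight, then park it in its sprung catch

### The job

Park the blue parts caddy, with the pressure gauge on it, nose first in the yellow spring catch in front of the drawer cabinet. Push it forward on its wheels until both front castors trail straight behind their pivots, while its brass nose is still more than 10 cm short of the catch; then steer it in and keep pressing gently until the nose clicks fully home between the two rollers, and let go of it there, parked square with both castors still trailing. Do not lift or tip the caddy or ram the catch, keep its load aboard, and leave the other things on the table where they are.

Things in the scene. Friction and masses are not known exactly. Their poses are not given: they have to be found in the camera images.
- caddy: Blue parts caddy, deck 176 x 112, 0.8 to 1.1 kg loaded. Origin on the table under its middle; +x forward (brass nose), +y left, +z up. Deck top z = 40, rim to 55; bumper pads at x = 90, nose to x = 129. Two fixed rear wheels on an axle at x = -60 (it turns about that axle), two swivel castors in front. Rolls at 1 to 2 N, stops when not pushed.
- caddy_panel (a point): Middle of the rear face of the caddy's upright push panel, at x = -90, z = 60 in the caddy's frame. The panel is 112 wide, 10 thick, z = 37 to 89: push it from behind with the fingers, or grip it over its top edge (30 mm or more of bare deck in front of it).
- strike (a point): Centre of the brass diamond-shaped head of the caddy's nose (22 wide and long over its corners, 14 high), at x = 118, z = 40 in the caddy's frame, on a neck 10 wide.
- left_castor_wheel (a point): Centre of the left castor's wheel (28 diameter), 16 from its pivot at (66, 38) in the caddy's frame; at (50, 38, 14) when it trails straight. It starts turned aside and swings behind the pivot in some 50 to 80 mm of forward rolling, pulling the nose a little aside meanwhile; rolling back swings it out again.
- right_castor_wheel (a point): Centre of the right castor's wheel, 16 from its pivot at (66, -38) in the caddy's frame; at (50, -38, 14) when it trails straight. Behaves as the left one.
- parking_catch: Parking catch bolted to the table: grey foot 75 x 130 x 8 with a back wall to z = 58, and a yellow carriage on it. Its +x is the heading of the parked caddy; the mouth faces -x. Origin on the table, mid-mouth, in the plane of the two rubber stop pads (y = +-42, z = 26 to 50) that meet the caddy's bumpers. The head goes in from within 6 mm of mid-mouth and 0.1 rad.
- catch_home (a point): Place of the strike's centre once clicked in: 28 behind the stop pads, z = 40. It rides on the yellow carriage, which yields 20 mm in +x on a spring and damper (1.2 to 7 N, then a hard stop) and returns. Two sprung rollers (14 diameter, 12 apart) part only at 8 to 12 N: the click comes with the carriage 17 to 20 mm back, the push drops, then rises; the nose is held and returns with it.
- pressure_gauge: Black pressure gauge with brass stem, 97 x 67 x 28, 0.22 kg, loose on the caddy's deck, stem to the rear; origin under its middle.
- cell_box: White and black upright carton, 45 x 45 x 60, bystander; origin under its middle.
- gasket_box: Blue and white carton, 55 x 75 x 40, bystander; origin under its middle.
Not all that is in view belongs to the job. What is meant by the pressure_gauge is not brown, and is the larger of those in its own colour.

How it is judged:
On the way:
1. both castors trail straight behind their pivots while the nose is still more than 10 cm from its place in the catch (x of each of left_castor_wheel, right_castor_wheel in the frame of caddy below 0.056 m and y of left_castor_wheel in the frame of caddy between 0.0305 and 0.0455 m and y of right_castor_wheel in the frame of caddy between -0.0455 and -0.0305 m and horizontal distance between strike and catch_home above 0.1 m), for 0.1 s.
At the end, for the whole second after the job is handed in: The caddy stands still and upright, the centre of its nose within 4 mm of its home between the rollers, its heading within 0.08 rad of the catch's, both castor wheels trailing (within 7.5 mm to the side, about 28 degrees, of straight behind their pivots), the gauge still on its deck (horizontal distance between strike and catch_home below 0.004 m and angle between the x axis of caddy and the x axis of parking_catch, either way round below 0.08 rad and x of each of left_castor_wheel, right_castor_wheel in the frame of caddy below 0.056 m and y of left_castor_wheel in the frame of caddy between 0.0305 and 0.0455 m and y of right_castor_wheel in the frame of caddy between -0.0455 and -0.0305 m and z of pressure_gauge in the frame of caddy between 0.03 and 0.052 m and x of pressure_gauge in the frame of caddy between -0.09 and 0.09 m and y of pressure_gauge in the frame of caddy between -0.05 and 0.05 m and angle between caddy's own z axis and vertical below 0.05 rad and linear speed of caddy below 0.01 m/s); the robot touches nothing.
It fails at once if the caddy is lifted or tipped (height (world z) of caddy above 0.015 m or angle between caddy's own z axis and vertical above 0.17 rad).
It fails at once if the catch is rammed (over 80 N; the click itself gives up to 50 N for an instant) (contact force between caddy and parking_catch above 80 N).
It fails at once if a bystander is moved by more than 20 mm (distance of any of cell_box, gasket_box from where it was at the start of the episode above 0.02 m).
It also fails if it takes over 43 s, if anything falls off the work surface, if the arm or the gripper's body presses on something with over 40 N, if the wrist force passes 120 N, or if a joint passes its speed limit or range.

### The arm

A 7-joint arm with a two-finger parallel gripper is mounted at the origin on a cart in front of the work surface, level with it; the furniture and walls round the work are solid. World frame = base frame: x ahead of the robot, y to its left, z up, the work surface at z = 0. Lengths are in m, angles in rad, forces in N, time in s.
With the tool pointing down it reaches from about 0.425 to 0.875 m from the base axis. Payload 4.7 kg.
Tool frame: the origin (TCP) lies on the mounting face of the last link; the fingertips stand 182 mm ahead of it and the grasp point (between the pads) lies ahead of it (ctrl.grip_point_offset is the z of the grasp point in the tool frame, in m); z points along the fingers, y is the line along which they close (so a half turn about z gives the same grasp; the last joint's range is limited). The gripper opens to 87 mm and grips with 3 to 60 N. Pads are 19 mm wide; open, the fingers measure 117 mm over their backs; the gripper's body (75 mm by 190 mm) begins 51 mm behind the grasp point.
Start: joints at [1.33, 0.321, -0.07, 1.45, 0.023, 1.371, -0.057], TCP at [0.164, -0.629, 0.405] pointing down, gripper open.
Joint ranges: [-2.86, 2.86], [-0.3, 2.09], [-1.38, 1.24], [0.06, 2.45], [-1.56, 4.7], [0.09, 2.05], [-2.69, 2.69]. Speed limits (rad/s): [2.57, 2.57, 3.14, 3.14, 3.14, 3.14, 3.14].

### API

Orientations are given as a rotation vector (axis times angle).
In Python, from bench import ctrl gives the robot as it stands.
- The arm moves only by the tool inch_along, called after ">>>" by a JSON object that holds its "method" and its "body", one argument or row to a line. Schema: {"type":"object","properties":{"increments":{"type":"array","items":{"type":"object","properties":{"x":{"type":"number"},"y":{"type":"number"},"z":{"type":"number"},"spin":{"type":"number"},"finger_gap":{"type":"number"}},"additionalProperties":false,"required":["finger_gap"]},"minItems":1,"maxItems":20},"grip_force":{"type":"number"},"only":{"type":"string"},"quiet":{"type":"boolean"},"lines":{"type":"string"}},"required":["increments"],"additionalProperties":false}. increments is a list of rows, 1 to 20 of them, each an object with the fields x, y, z (the shift in m), spin (a turn about the tool's z in rad), finger_gap (the opening from 0.0 (shut) to 1.0 (fully open)); a field left out counts as zero (the opening has to be given); each row is the pose to reach, as a shift and turn from the pose commanded when the call began, along the tool's axes at that moment; what a row does not reach only later rows make up. A row lasts 1/10 s, in which the tool goes at most 0.05 m and 0.15 rad, less where a joint would pass 70% of its speed; a pose out of reach is approached as far as the arm can. The fingers move at their own pace and stop on an object; grip_force is the grip in N (left out, the last holds). Time passes only in rows, so rows that do not move let the fingers close. The tool returns the time, the measured TCP pose, the force, the opening and the grip force at its end. only (a regular expression) keeps the lines of the reply that match it, lines (a string "A,B") keeps lines A to B, and quiet returns only ok. Input that does not fit is refused with a message, and nothing moves.
- ctrl.get_state(): the state, without advancing time (a new reading comes with each control period).
- ctrl.get_image(name): name is "scene" or "top" or "wrist"; returns (picture, depth): 420x560x3 uint8, red, green, blue; 420x560 float32, m along the optical axis (not along the pixel's ray), 0 where there is no reading.
- ctrl.camera_model(name): a dict with "vertical_fov" (degrees; the focal length in pixels is half the picture's height over the tangent of half this angle, whatever the lens; pixels are square), "cx", "cy" (the principal point, pixels), "rvec" (rotation vector, rad) and "tvec" (3), from world to camera coordinates, as OpenCV has them; the wrist camera has in their place "hand_eye" (4x4, takes a point from camera to tool coordinates, whose origin is the TCP and whose axes are the flange's). Camera axes: x right, y down, z forward; pixel columns grow to the right and rows downward; lengths in m; the calibration is good to about 2 mm. The wrist camera is an equidistant fisheye: a pixel r from the principal point sees the ray r / f radians off the axis. A picture is of the moment at which its call begins: read the wrist's pose just before it. camera_model takes no time and is no camera call.
- ctrl.close_job(): hands the job in; it is judged then, once.
The state is a dict: "time": time; "joint_positions": joint angles; "qd": joint speeds; "joint_torque": joint torques, N m; "position": TCP position; "tool_rot": TCP orientation; "ft_force": force on the tool from outside, world axes, zero at the start; "torque": the same for the moment, N m; "grip_width": opening from 0.0 (shut) to 1.0 (fully open); "grip_force": force on a finger pad.
Only numpy, scipy, OpenCV 4.12 (cv2) and the standard library are available. Lean on these libraries where they do the work, as an engineer would, in place of code of your own. Each camera call takes 0.05 s, during which the arm holds its last target. There are 200 camera calls.

## Working session

There is one attempt and no reset: what is moved stays moved. The work goes in short steps, Python scripts to look and compute and a tool call to move; the robot and the scene stay as the last step left them, time stands still between calls to the robot, and variables do not carry over. Pictures are saved under pics/ and viewed, at most 10 in all, crops included, and the job is handed in when it is done.

```bash
ls; mkdir -p pics; cat > h.py <<'E'
import numpy as np, cv2
from bench import ctrl
from scipy.spatial.transform import Rotation as R
def cam(n):
    m=ctrl.camera_model(n); f=210/np.tan(np.radians(m["vertical_fov"])/2)
    return m,f
def shot(n,fn=None):
    s=ctrl.get_state(); p,d=ctrl.get_image(n)
    if fn: cv2.imwrite("pics/"+fn,p[:,:,::-1])
    return p,d,s
def rays(n,uv,s=None):
    m,f=cam(n); uv=np.atleast_2d(np.array(uv,float)); q=(uv-[m["cx"],m["cy"]])/f
    if n!="wrist":
        Rm=R.from_rotvec(np.ravel(m["rvec"])).as_matrix(); o=-Rm.T@np.ravel(m["tvec"])
        return o,np.c_[q,np.ones(len(q))]@Rm
    r=np.linalg.norm(q,axis=1); k=np.where(r>1e-9,np.sin(r)/np.maximum(r,1e-9),1)
    d=np.c_[q*k[:,None],np.cos(r)]
    T=np.eye(4);T[:3,:3]=R.from_rotvec(s["tool_rot"]).as_matrix();T[:3,3]=s["position"]
    T=T@np.array(m["hand_eye"]); return T[:3,3],d@T[:3,:3].T
def onz(n,uv,z,s=None):
    o,d=rays(n,uv,s); return o+d*((z-o[2])/d[:,2])[:,None]
def depthpts(n,d):
    "world xyz of each pixel (scene/top)"
    v,u=np.mgrid[:420,:560]; o,r=rays(n,np.c_[u.ravel(),v.ravel()])
    return (o+r*d.ravel()[:,None]).reshape(420,560,3)
E
python3 - <<'E'
from h import *
for n in("scene","top","wrist"):
    p,d,s=shot(n,n+"0.png"); np.save(n+"0.npy",d); print(n,cam(n)[1],cam(n)[0])
print(s, ctrl.grip_point_offset)
E
```

```text
pics
scene 416.97618320113014 {'vertical_fov': 53.46201683926106, 'cx': 282.8613919217909, 'cy': 211.54583081807246, 'rvec': array([ 2.5666256 , -0.29284667,  0.10185925]), 'tvec': array([-0.54072066,  0.04321816,  1.30307506])}
top 507.41460727198194 {'vertical_fov': 44.96568186464406, 'cx': 275.85272957749953, 'cy': 215.43247261718656, 'rvec': array([ 2.20095663, -2.13900988,  0.10340617]), 'tvec': array([-0.10437322,  0.54273053,  1.58362514])}
wrist 325.19226210127806 {'vertical_fov': 65.70646984690485, 'cx': 285.18719921681395, 'cy': 211.8995131854345, 'hand_eye': array([[ 9.91367808e-05, -9.60481192e-01, -2.78344876e-01,
         7.59235284e-02],
       [ 9.99999977e-01,  1.48792487e-04, -1.57271106e-04,
         6.95090548e-04],
       [ 1.92471566e-04, -2.78344854e-01,  9.60481184e-01,
         2.00299882e-02],
       [ 0.00000000e+00,  0.00000000e+00,  0.00000000e+00,
         1.00000000e+00]])}
{'time': 0.1, 'joint_positions': array([ 1.33011298,  0.32173162, -0.07007552,  1.4515451 ,  0.02261032,
        1.37082138, -0.05692155]), 'qd': array([ 0.000132  , -0.00295121,  0.00098291, -0.00224922, -0.00013394,
       -0.00130466,  0.0018775 ]), 'joint_torque': array([-3.94604422e-04, -4.92572379e+01, -4.05972172e-01, -3.13401103e+01,
       -6.41284254e-02,  3.95693968e-02,  6.34469757e-05]), 'position': array([ 0.16373849, -0.62884536,  0.40378574]), 'tool_rot': array([-3.11446098e+00, -3.98915817e-01,  5.09477755e-04]), 'ft_force': array([ 0.69604785, -0.17264888,  0.15386738]), 'torque': array([-0.00259968,  0.01213832, -0.03369258]), 'grip_force': 0.0, 'grip_width': 1.0007670480273396} 0.1635
```

View pics/scene0.png

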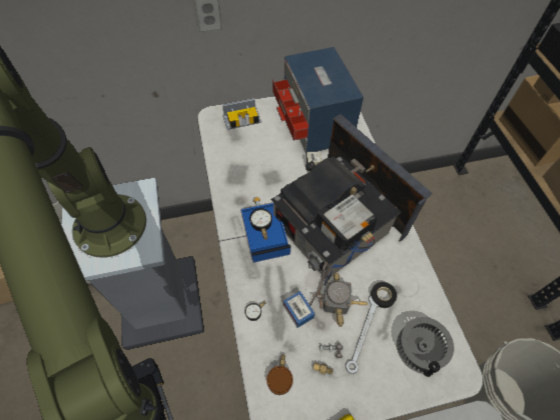

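View pics/top0.png

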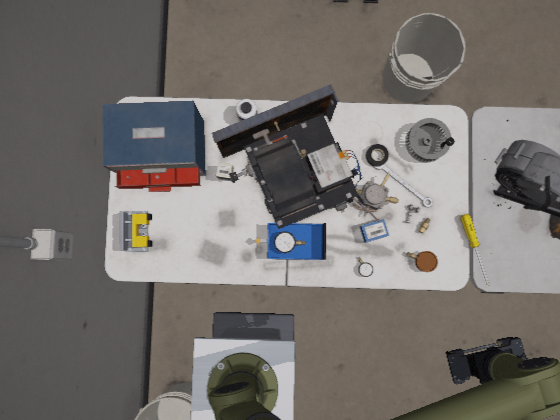

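The scene view shows the blue caddy at about (265,232) with its gauge on top, and the yellow catch at (241,115). In the top view the caddy is at (290,241), its nose pointing left at (250,240), and the catch is at (132,231). The gasket box is at (373,231). Next I'll measure them.

```bash
cat > meas.py <<'E'
from h import *
p=cv2.imread("pics/top0.png"); d=np.load("top0.npy"); P=depthpts("top",d)
hsv=cv2.cvtColor(p,cv2.COLOR_BGR2HSV)
def rep(name,m,roi):
    k=np.zeros(m.shape,bool); u0,v0,u1,v1=roi; k[v0:v1,u0:u1]=True; k&=m
    q=P[k]; print(name,k.sum(),"min",q.min(0).round(3),"max",q.max(0).round(3),"med",np.median(q,0).round(3))
    return k,q
H,S,V=cv2.split(hsv)
blue=(H>100)&(H<125)&(S>120)&(V>60)
k,q=rep("blue",blue,(245,210,335,270))
for lo,hi in((.03,.046),(.046,.06),(.075,.1)):
    s=q[(q[:,2]>lo)&(q[:,2]<hi)]
    if len(s)>10:
        c,wh,a=cv2.minAreaRect((s[:,:2]*1000).astype(np.float32)); print(lo,len(s),s.mean(0).round(4),np.round(c,1),np.round(wh,1),round(a,2))
yel=(H>20)&(H<35)&(S>120)&(V>120)
k,q=rep("yellow",yel,(105,200,165,260)); 
c,wh,a=cv2.minAreaRect((q[:,:2]*1000).astype(np.float32)); print(c,wh,a)
# all catch: points above table near
roi=P[195:265,100:165].reshape(-1,3)
for lo,hi in((.004,.014),(.02,.056),(.052,.07)):
    s=roi[(roi[:,2]>lo)&(roi[:,2]<hi)]; c,wh,a=cv2.minAreaRect((s[:,:2]*1000).astype(np.float32)); print("catch",lo,len(s),np.round(c,1),np.round(wh,1),round(a,2))
roi=P[225:256,240:262]; print("nose z"); print((roi[::3,::3,2]*1000).astype(int))
print("dev/cyl z", np.round(P[215,280],3),np.round(P[220,280],3),np.round(P[173,227],3),np.round(P[231,373],3),np.round(P[265,365],3),np.round(P[240,400],3))
big=cv2.resize(p[200:280,95:345],None,fx=3.2,fy=3.2,interpolation=cv2.INTER_CUBIC)
sc=cv2.imread("pics/scene0.png"); b2=cv2.resize(sc[85:275,190:320],None,fx=3,fy=3,interpolation=cv2.INTER_CUBIC)
cv2.imwrite("pics/b1.png",big)
w=cv2.imread("pics/wrist0.png")
cv2.imwrite("pics/b2.png",np.hstack([b2,cv2.resize(w,(390,292)).copy() if False else cv2.copyMakeBorder(cv2.resize(w,(400,300)),0,270,0,0,cv2.BORDER_CONSTANT)]))
E
python3 meas.py
```

```text
blue 1482 min [ 0.389 -0.233  0.028] max [ 0.521 -0.065  1.629] med [ 0.467 -0.169  0.041]
0.03 1202 [ 0.4657 -0.1607  0.04  ] [ 465.7 -150.7] [103.8 164.3] 0.47
0.046 204 [ 0.4629 -0.1499  0.0515] [ 465.8 -149.1] [110.4 166.7] 0.54
0.075 22 [ 0.4657 -0.232   0.081 ] [ 466.1 -231.9] [104.1   0.8] 0.88
yellow 406 min [0.435 0.309 0.017] max [0.536 0.362 0.063] med [0.482 0.341 0.05 ]
(485.72601318359375, 335.3437805175781) (100.9414291381836, 49.57542419433594) 2.3025550842285156
catch 0.004 824 [489.8 371.7] [222.  210.9] 1.74
catch 0.02 686 [485.5 350.3] [118.7  99.3] 2.23
catch 0.052 342 [485.5 349.7] [118.9  97.8] 2.47
nose z
[[-4  0 -1  3  2  2 -2  1]
 [ 0  9  7  0 -1  7  1  0]
 [ 2  1  0 -7 -5  2 -5  9]
 [-4 -2  0 -2  0  2  4  0]
 [-2  0  0  5  1 -9 -4  2]
 [ 3 -6  7  2 -1 48 49 46]
 [-2  0  2  6 -6 -1 48  1]
 [ 3  0 -4 -1 -2  0 -1  3]
 [ 1 -5 -1  0 -3  2 -3  0]
 [-2  0 -1 -3  1 -5 -2  0]
 [ 3  7 -3  0 -7  1  0  2]]
dev/cyl z [ 0.535 -0.101  0.145] [ 0.522 -0.102  0.131] [0.671 0.068 0.06 ] [ 0.504 -0.395  0.037] [ 0.397 -0.375  0.017] [ 0.48  -0.489  0.001]
```

View pics/b1.png

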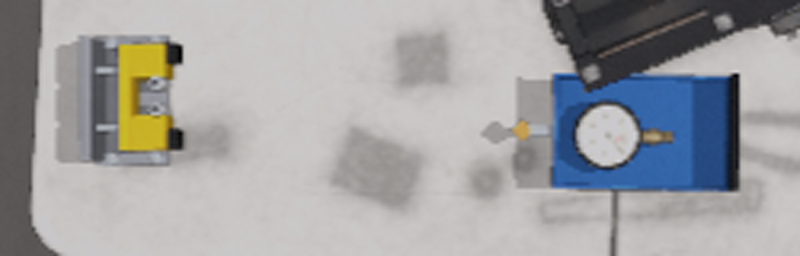

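View pics/b2.png

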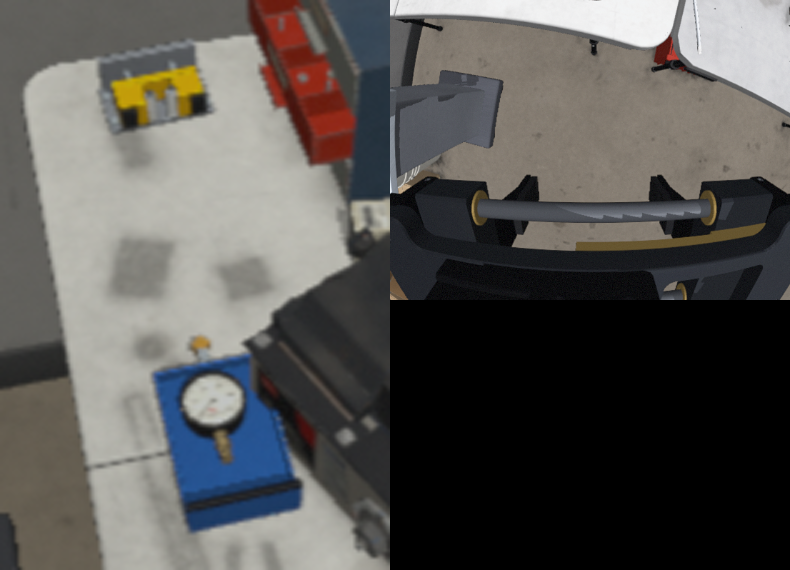

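The crops show three things. The caddy heads nearly along world +y, and the device's corner sits close beside its right flank. The catch is about 20 mm further in +x and turned about 2.3°. I'll check heights along the hand's path and work out the hover move.

```bash
cat >> h.py <<'E'
def rel(target,s,yaw=None):
    "dx dy dz turn in the tool axes to get TCP to target; yaw = wanted world angle of tool y axis"
    M=R.from_rotvec(s["tool_rot"]).as_matrix(); v=M.T@(np.array(target)-s["position"])
    t=None
    if yaw is not None:
        a=np.arctan2(M[1,1],M[0,1]); t=-((yaw-a+np.pi/2)%np.pi-np.pi/2)
    return v.round(4),t
E
python3 - <<'E'
from h import *
d=np.load("top0.npy"); P=depthpts("top",d)
X,Y,Z=P[...,0],P[...,1],P[...,2]
for y in np.arange(-.35,.42,.05):
    o=[]
    for x0 in (.38,.44,.50,.53,.56,.60):
        k=(abs(Y-y)<.025)&(X>x0)&(X<x0+(.03 if x0>=.5 else .06)); o.append(round(float(Z[k].max()),3) if k.any() else -1)
    print(round(y,2),o)
s=ctrl.get_state(); print(rel([.466,-.236,.404],s,np.pi/2+.01))
E
```

```text
-0.35 [0.024, 0.051, 0.047, 0.029, 0.101, 0.132]
-0.3 [0.01, 0.01, 0.013, 0.05, 0.134, 0.166]
-0.25 [0.096, 0.096, 0.096, 0.127, 0.137, 0.196]
-0.2 [0.061, 0.063, 0.061, 0.135, 0.158, 0.197]
-0.15 [0.072, 0.074, 0.131, 0.154, 0.181, 0.188]
-0.1 [1.629, 0.131, 0.149, 0.167, 0.186, 0.185]
-0.05 [0.059, 0.065, 0.057, 0.153, 0.179, 0.181]
-0.0 [0.01, 0.011, 0.013, 0.01, 0.009, 0.008]
0.05 [0.009, 0.012, 0.01, 0.009, 0.01, 0.008]
0.1 [0.01, 0.011, 0.01, 0.011, 0.01, 0.011]
0.15 [0.011, 0.012, 0.009, 0.011, 0.012, 0.142]
0.2 [0.013, 0.014, 0.012, 0.01, 0.012, 0.141]
0.25 [0.011, 0.011, 0.012, 0.01, 0.008, 0.145]
0.3 [0.057, 0.065, 0.06, 0.057, 0.011, 0.141]
0.35 [0.058, 0.063, 0.059, 0.057, 0.01, 0.142]
0.4 [0.064, 0.068, 0.068, 0.063, 0.008, 0.14]
(array([ 3.915e-01, -3.040e-01,  3.000e-04]), np.float64(0.24483319217417776))
```

>>> {"method": "inch_along", "body": {
  "increments": [
    {"x": 0.196, "y": -0.152, "spin": 0.12, "finger_gap": 1},
    {"x": 0.3915, "y": -0.304, "spin": 0.245, "finger_gap": 1},
    {"x": 0.3915, "y": -0.304, "spin": 0.245, "finger_gap": 1},
    {"x": 0.3915, "y": -0.304, "spin": 0.245, "finger_gap": 1},
    {"x": 0.3915, "y": -0.304, "spin": 0.245, "finger_gap": 1},
    {"x": 0.3915, "y": -0.304, "spin": 0.245, "finger_gap": 1},
    {"x": 0.3915, "y": -0.304, "spin": 0.245, "finger_gap": 1},
    {"x": 0.3915, "y": -0.304, "spin": 0.245, "finger_gap": 1},
    {"x": 0.3915, "y": -0.304, "spin": 0.245, "finger_gap": 1},
    {"x": 0.3915, "y": -0.304, "spin": 0.245, "finger_gap": 1},
    {"x": 0.3915, "y": -0.304, "spin": 0.245, "finger_gap": 1},
    {"x": 0.3915, "y": -0.304, "spin": 0.245, "finger_gap": 1},
    {"x": 0.3915, "y": -0.304, "spin": 0.245, "finger_gap": 1},
    {"x": 0.3915, "y": -0.304, "spin": 0.245, "finger_gap": 1}
  ]
}}

```text
time: 1.55
position: [0.4651, -0.2378, 0.4045]
tool_rot: [3.141, 0.011, -0.001]
ft_force: [-0.5, 0.5, -0.6]
grip_width: 1.002
grip_force: 0.0
```

```bash
python3 - <<'E'
from h import *
p,d,s=shot("wrist","w1.png"); np.save("w1.npy",d); np.save("w1s.npy",np.r_[s["position"],s["tool_rot"]]); print(s["position"],s["tool_rot"],s["time"])
E
```

```text
[ 0.46510772 -0.23776639  0.4045405 ] [ 3.14129650e+00  1.05321496e-02 -9.64402978e-04] 1.55
```

View pics/w1.png

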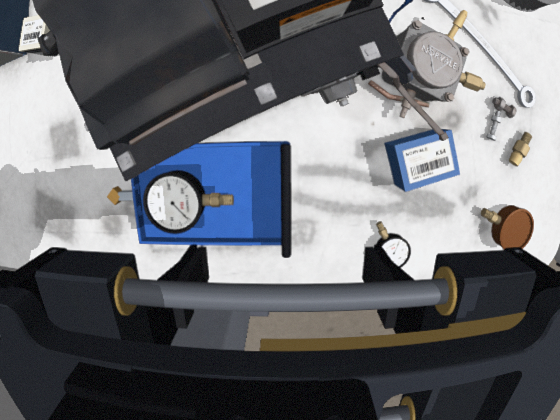

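The wrist view shows the caddy's black panel edge at u≈287, v 143–255, and the brass nose at (116,197). The device's corner is over the right flank at (125,160). Next I'll go look at the catch.

>>> {"method": "inch_along", "body": {
  "increments": [
    {"y": -0.05, "finger_gap": 1},
    {"y": -0.1, "finger_gap": 1},
    {"y": -0.15, "finger_gap": 1},
    {"y": -0.2, "finger_gap": 1},
    {"y": -0.25, "finger_gap": 1},
    {"y": -0.3, "finger_gap": 1},
    {"y": -0.35, "finger_gap": 1},
    {"y": -0.4, "finger_gap": 1},
    {"y": -0.4, "finger_gap": 1},
    {"y": -0.4, "finger_gap": 1}
  ]
}}

```text
time: 2.6
position: [0.4621, 0.1641, 0.4047]
tool_rot: [3.141, 0.018, -0.0]
ft_force: [-0.5, -1.0, 0.4]
grip_width: 1.002
grip_force: 0.0
```

```bash
python3 - <<'E'
from h import *
p,d,s=shot("wrist","w2.png"); np.save("w2.npy",d); np.save("w2s.npy",np.r_[s["position"],s["tool_rot"]]); print(s["position"],s["tool_rot"],s["time"])
p,d,s=shot("top","t2.png"); np.save("t2.npy",d)
E
```

```text
[0.46206498 0.16408378 0.40472181] [ 3.14114278e+00  1.80421052e-02 -6.32427892e-05] 2.6
```

View pics/w2.png

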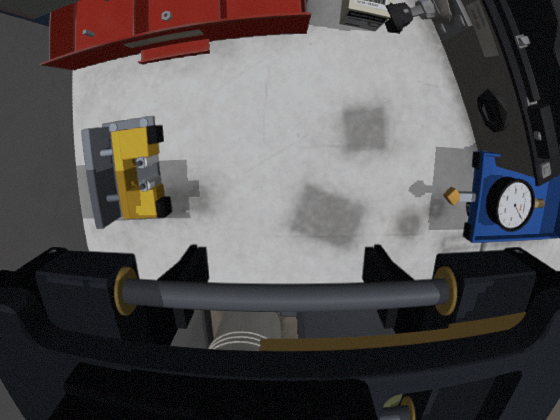

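The second wrist view shows the stop pads at (155,137) and (162,204), the rollers at about (143,162) and (147,186), and the nose head at (454,197). Now the precise measurement.

```bash
cat > m2.py <<'E'
from h import *
def load(i): a=np.load(f"w{i}s.npy"); return dict(position=a[:3],tool_rot=a[3:])
def wpts(d,s):
    v,u=np.mgrid[:420,:560]; uv=np.c_[u.ravel(),v.ravel()]; m,f=cam("wrist")
    r=np.linalg.norm((uv-[m["cx"],m["cy"]])/f,axis=1); o,D=rays("wrist",uv,s)
    return (o+D*(d.ravel()/np.cos(r))[:,None]).reshape(420,560,3)
def two(n1,uv1,s1,n2,uv2,s2):
    o1,d1=rays(n1,uv1,s1); o2,d2=rays(n2,uv2,s2); d1=d1[0]/np.linalg.norm(d1);d2=d2[0]/np.linalg.norm(d2)
    t=np.linalg.lstsq(np.c_[d1,-d2],o2-o1,rcond=None)[0]; a,b=o1+d1*t[0],o2+d2*t[1]; return ((a+b)/2).round(4),round(np.linalg.norm(a-b),4)
def mask(p,kind):
    H,S,V=cv2.split(cv2.cvtColor(p,cv2.COLOR_BGR2HSV))
    return {"yel":(H>20)&(H<35)&(S>150)&(V>100),"brass":(H>10)&(H<25)&(S>100)&(V>80),"blue":(H>100)&(H<125)&(S>150)&(V>60),"black":V<45}[kind]
def roi(m,b): k=np.zeros(m.shape,bool); k[b[1]:b[3],b[0]:b[2]]=m[b[1]:b[3],b[0]:b[2]]; return k
def rect(q): c,wh,a=cv2.minAreaRect((q[:,:2]*1000).astype(np.float32)); return np.round(c,1),np.round(wh,1),round(a,2)
def uvs(k): v,u=np.nonzero(k); return np.c_[u,v]
def line(q,ax):
    "robust line fit: q(n,2); returns slope of other coord vs ax"
    vx,vy,x0,y0=cv2.fitLine((q*1000).astype(np.float32),cv2.DIST_HUBER,0,.01,.01).ravel(); a=np.arctan2(vy,vx); return round(float(x0),1),round(float(y0),1),round(np.degrees(a),2)
E
python3 - <<'E'
from m2 import *
w1,w2,t2=[cv2.imread("pics/"+n) for n in("w1.png","w2.png","t2.png")]
s1,s2=load(1),load(2); W1,W2=wpts(np.load("w1.npy"),s1),wpts(np.load("w2.npy"),s2); T=depthpts("top",np.load("t2.npy"))
# nose
k1=roi(mask(w1,"brass"),(100,180,132,215)); k2=roi(mask(w2,"brass"),(436,182,464,212)); kt=roi(mask(t2,"brass"),(245,230,263,252))
c=[uvs(k).mean(0) for k in(k1,k2,kt)]; print("nose px",np.round(c,1),k1.sum(),k2.sum(),kt.sum())
print("nose w1w2",two("wrist",c[0],s1,"wrist",c[1],s2),"w2top",two("wrist",c[1],s2,"top",c[2],None),"w1top",two("wrist",c[0],s1,"top",c[2],None))
for n,i,s in(("wrist",c[0],s1),("wrist",c[1],s2),("top",c[2],None)): print(" on z=.047",onz(n,[i],.047,s).round(4))
# panel black edge
for n,p,b,s,C in(("wrist",w1,(279,140,297,260),s1,W1),):
    k=roi(mask(p,"black"),b); q=onz(n,uvs(k),.089,s); print("panel",rect(q),"depth z",np.median(C[k],0).round(3),line(q[:,:2],0))
# blue
k=roi(mask(w1,"blue"),(130,138,284,250)); z=W1[...,2]
for lo,hi,h in((.046,.062,.055),(.03,.046,.04)):
    kk=k&(z>lo)&(z<hi); print("blue",lo,kk.sum(),rect(onz("wrist",uvs(kk),h,s1)))
# catch
for n,p,b,s,C in(("wrist",w2,(80,110,175,230),s2,W2),("top",t2,(105,200,165,262),None,T)):
    k=roi(mask(p,"yel"),b); print(n,"yel z hist",np.histogram(C[k][:,2],bins=[0,.02,.03,.04,.05,.06,.07])[0],np.median(C[k],0).round(4))
    kk=k&(C[...,2]>.04); zz=np.median(C[kk][:,2]); print("  rect",rect(onz(n,uvs(kk),zz,s)),zz.round(4))
    kb=roi(mask(p,"black"),b); nn,lab,st,ce=cv2.connectedComponentsWithStats(kb.astype(np.uint8))
    for i in range(1,nn):
        if st[i,4]>15: print("  black",ce[i].round(1),st[i],np.median(C[lab==i],0).round(3),onz(n,[ce[i]],.05,s).round(4)[0])
x=w2[105:235,75:205]; y=t2[200:262,105:167]
cv2.imwrite("pics/c2.png",np.hstack([cv2.resize(x,(520,520),interpolation=cv2.INTER_CUBIC),cv2.copyMakeBorder(cv2.resize(y,(270,270),interpolation=cv2.INTER_CUBIC),0,250,0,0,cv2.BORDER_CONSTANT)]))
E
```

```text
nose px [[114.  194.9]
 [453.6 196.6]
 [257.8 240.2]] 132 131 18
nose w1w2 (array([ 0.4613, -0.0359,  0.0443]), np.float64(0.0012)) w2top (array([ 0.4629, -0.0343,  0.0481]), np.float64(0.0029)) w1top (array([ 0.4631, -0.0353,  0.0444]), np.float64(0.0028))
 on z=.047 [[ 0.4626 -0.0376  0.047 ]]
 on z=.047 [[ 0.4613 -0.0343  0.047 ]]
 on z=.047 [[ 0.4642 -0.0348  0.047 ]]
panel (array([ 464.6, -238.3]), array([109.5,   7.8]), 0.56) depth z [ 0.469 -0.239  0.088] (466.8, -238.6, np.float32(1.04))
blue 0.046 1379 (array([ 463.1, -151. ]), array([111. , 167.2]), 0.61)
blue 0.03 8856 (array([ 462.1, -150.2]), array([111. , 167.7]), 0.22)
wrist yel z hist [   3   30   54 1175 1084    0] [0.4934 0.3366 0.0499]
  rect (array([483.4, 332.8]), array([102.1,  49.4]), 3.32) 0.05
  black [154.4 133.9] [147 125  16  19 251] [0.527 0.305 0.049] [0.5269 0.3048 0.05  ]
  black [106.6 195.1] [ 94 168  26  58 880] [0.458 0.382 0.037] [0.4593 0.3732 0.05  ]
  black [163.4 206.3] [156 196  16  22 273] [0.445 0.3   0.048] [0.4461 0.2994 0.05  ]
top yel z hist [0 0 0 0 0 0] [nan nan nan]
  rect (array([0., 0.]), array([0., 0.]), 0.0) nan
  return _methods._mean(a, axis=axis, dtype=dtype,
  ret = um.true_divide(
  ret = ret.dtype.type(ret / rcount)
```

View pics/c2.png

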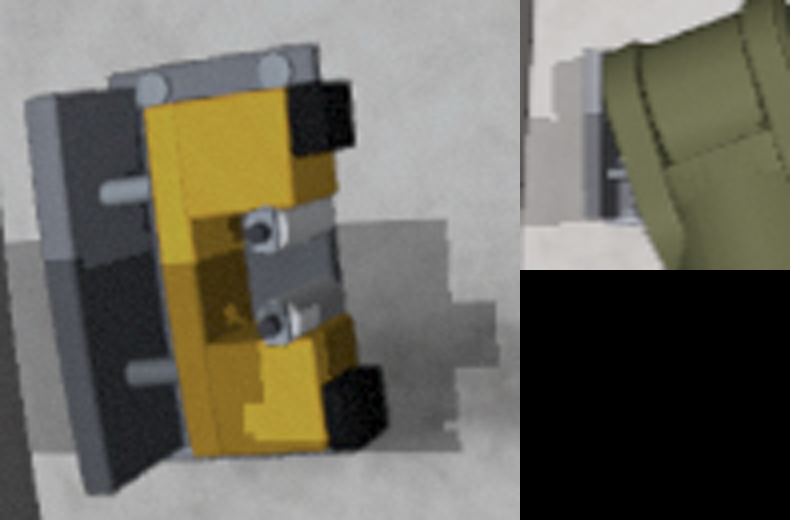

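The crop shows both black pads, both rollers and the full back wall. I'll take one more wrist view from straight above the catch to get its heading and centreline.

>>> {"method": "inch_along", "body": {
  "increments": [
    {"x": 0.01, "y": -0.05, "finger_gap": 1},
    {"x": 0.02, "y": -0.1, "finger_gap": 1},
    {"x": 0.02, "y": -0.15, "finger_gap": 1},
    {"x": 0.02, "y": -0.15, "finger_gap": 1},
    {"x": 0.02, "y": -0.15, "finger_gap": 1}
  ]
}}

```text
time: 3.2
position: [0.481, 0.3137, 0.4039]
tool_rot: [3.141, 0.016, -0.003]
ft_force: [0.4, -1.5, -0.1]
grip_width: 0.999
grip_force: 0.0
```

```bash
python3 - <<'E'
from h import *
p,d,s=shot("wrist","w3.png"); np.save("w3.npy",d); np.save("w3s.npy",np.r_[s["position"],s["tool_rot"]]); print(s["position"],s["tool_rot"],s["time"])
cv2.imwrite("pics/c3.png",cv2.resize(p[90:250,200:400,::-1],(800,600)[:2] if False else (750,600),interpolation=cv2.INTER_CUBIC))
E
```

```text
[0.48100356 0.31370823 0.40391511] [ 3.14106174e+00  1.62258715e-02 -2.67490117e-03] 3.2
```

View pics/c3.png

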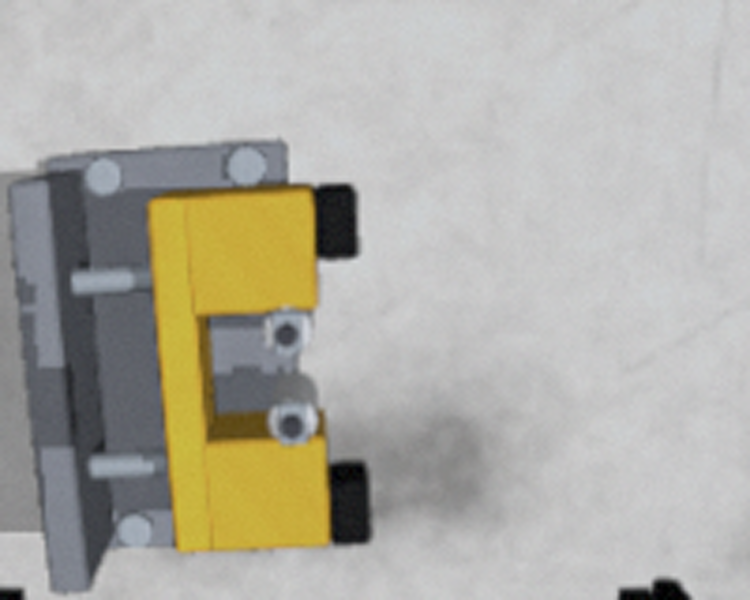

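The close view shows the pads at crop (336,222) and (350,503), the rollers at (287,334) and (292,425), and the wall edge running (12,183) to (52,590).

```bash
python3 - <<'E'
from m2 import *
s3=load(3); W3=wpts(np.load("w3.npy"),s3); C=lambda a:np.array(a,float)/3.75+[200,90]-.5+.5/3.75
for nm,a,b,z in(("pads",(336,222),(350,503),.05),("padfront",(357,222),(369,503),.05),("rollers",(287,334),(292,425),.055),("yelrear",(150,200),(180,550),.052),("yelfront",(315,188),(330,545),.05),("wallrear",(12,183),(52,590),.058),("wallfront",(49,178),(92,590),.058)):
    pa,pb=onz("wrist",[C(a),C(b)],z,s3); d=pa-pb; print(nm,pa.round(4),pb.round(4),"mid",((pa+pb)/2).round(4),"len",np.linalg.norm(d).round(4),"ang",np.degrees(np.arctan2(d[1],d[0])).round(2))
    ii=[tuple(np.round(C(q)).astype(int)) for q in(a,b)]; print("   z",[np.median(W3[v-1:v+2,u-1:u+2,2]).round(3) for u,v in ii])
w3=cv2.imread("pics/w3.png"); k=roi(mask(w3,"yel"),(230,130,290,240)); 
kk=k&(W3[...,2]>.046); zz=np.median(W3[kk][:,2]); print("yel",zz,rect(onz("wrist",uvs(kk),zz,s3)))
kb=roi(mask(w3,"black"),(280,135,300,240)); nn,lab,st,ce=cv2.connectedComponentsWithStats(kb.astype(np.uint8))
for i in range(1,nn):
    if st[i,4]>15: print("  black",ce[i].round(1),st[i],np.median(W3[lab==i],0).round(4),onz("wrist",[ce[i]],.05,s3).round(4)[0])
s1=load(1); w1=cv2.imread("pics/w1.png");W1=wpts(np.load("w1.npy"),s1)
# device corner and caddy side
for u,v in((120,165),(124,168),(128,172),(130,170)): print("dev",(u,v),W1[v,u].round(3))
X,Y,Z=W1[...,0],W1[...,1],W1[...,2]
for z0,z1 in((.1,.14),(.14,.17),(.17,.25)):
    k=(Z>z0)&(Z<z1)&(Y>-.3)&(Y<0)&(X>.45); 
    for y in np.arange(-.26,-.02,.04):
        kk=k&(abs(Y-y)<.02)
        if kk.sum()>5: print(z0,"y",round(y,2),"xmin",np.percentile(X[kk],1).round(3))
E
```

```text
pads [0.527  0.3092 0.05  ] [0.4464 0.3041 0.05  ] mid [0.4867 0.3066 0.05  ] len 0.0808 ang 3.63
   z [np.float64(0.05), np.float64(0.049)]
padfront [0.5271 0.3034 0.05  ] [0.4465 0.2986 0.05  ] mid [0.4868 0.301  0.05  ] len 0.0808 ang 3.45
   z [np.float64(0.048), np.float64(0.049)]
rollers [0.4966 0.3222 0.055 ] [0.4708 0.3208 0.055 ] mid [0.4837 0.3215 0.055 ] len 0.0258 ang 3.32
   z [np.float64(0.059), np.float64(0.059)]
yelrear [0.5332 0.3599 0.052 ] [0.4321 0.3534 0.052 ] mid [0.4826 0.3566 0.052 ] len 0.1013 ang 3.69
   z [np.float64(0.01), np.float64(0.049)]
yelfront [0.5363 0.315  0.05  ] [0.4335 0.3097 0.05  ] mid [0.4849 0.3123 0.05  ] len 0.103 ang 2.97
   z [np.float64(0.038), np.float64(0.0)]
wallrear [0.5389 0.3971 0.058 ] [0.4211 0.3911 0.058 ] mid [0.48   0.3941 0.058 ] len 0.118 ang 2.92
   z [np.float64(0.056), np.float64(0.056)]
wallfront [0.54   0.3867 0.058 ] [0.4214 0.379  0.058 ] mid [0.4807 0.3829 0.058 ] len 0.1189 ang 3.69
   z [np.float64(0.048), np.float64(-0.001)]
yel 0.04982590935233969 (array([483.6, 335.3]), array([102.3,  45.6]), 3.59)
  black [289.  148.6] [284 140  11  18 169] [0.5269 0.3094 0.0498] [0.5273 0.3094 0.05  ]
  black [292.7 223.5] [288 214  10  21 186] [0.4468 0.3041 0.0493] [0.4467 0.3043 0.05  ]
dev (120, 165) [ 0.508 -0.095  0.129]
dev (124, 168) [ 0.505 -0.099  0.129]
dev (128, 172) [ 0.501 -0.101  0.124]
dev (130, 170) [ 0.503 -0.103  0.125]
0.1 y -0.26 xmin 0.561
0.1 y -0.22 xmin 0.544
0.1 y -0.18 xmin 0.525
0.1 y -0.14 xmin 0.507
0.1 y -0.1 xmin 0.496
0.14 y -0.26 xmin 0.608
0.14 y -0.22 xmin 0.574
0.14 y -0.18 xmin 0.558
0.14 y -0.14 xmin 0.541
0.14 y -0.1 xmin 0.527
0.14 y -0.06 xmin 0.537
0.17 y -0.26 xmin 0.608
0.17 y -0.22 xmin 0.597
0.17 y -0.18 xmin 0.459
0.17 y -0.14 xmin 0.575
0.17 y -0.1 xmin 0.561
0.17 y -0.06 xmin 0.582
```

```bash
python3 - <<'E'
from m2 import *
P=depthpts("scene",np.load("scene0.npy")); s2=load(2); W2=wpts(np.load("w2.npy"),s2)
for nm,Q in(("scene",P),("w2",W2)):
    X,Y,Z=Q[...,0],Q[...,1],Q[...,2]
    for y in np.arange(-.24,.0,.03):
        o=[]
        for z in(.01,.03,.05,.07,.09,.11,.13):
            k=(abs(Y-y)<.015)&(abs(Z-z)<.01)&(X>.525 if z<.06 else X>.48)&(X<.65); o.append((int(k.sum()),float(np.percentile(X[k],3).round(3))) if k.sum()>4 else 0)
        print(nm,round(y,2),o)
E
```

```text
scene -0.24 [(116, 0.527), (17, 0.558), (26, 0.558), (73, 0.48), (89, 0.482), (9, 0.554), (209, 0.557)]
scene -0.21 [(73, 0.527), (28, 0.543), (25, 0.544), (26, 0.535), (35, 0.544), (5, 0.547), (181, 0.542)]
scene -0.18 [(35, 0.528), (19, 0.53), (24, 0.531), (43, 0.531), (27, 0.53), (10, 0.533), (129, 0.529)]
scene -0.15 [(11, 0.526), (5, 0.526), (10, 0.525), (26, 0.483), (25, 0.517), (11, 0.516), (133, 0.515)]
scene -0.12 [0, 0, 0, (53, 0.481), (24, 0.505), (9, 0.507), (127, 0.502)]
scene -0.09 [0, 0, 0, (14, 0.481), (7, 0.501), 0, (66, 0.496)]
scene -0.06 [0, 0, 0, 0, 0, 0, 0]
scene -0.03 [0, 0, 0, 0, 0, 0, 0]
w2 -0.24 [0, 0, 0, 0, 0, 0, 0]
w2 -0.21 [0, 0, 0, 0, 0, 0, 0]
w2 -0.18 [0, 0, 0, 0, 0, 0, 0]
w2 -0.15 [0, 0, 0, (14, 0.481), 0, 0, 0]
w2 -0.12 [0, 0, 0, (137, 0.48), 0, 0, (253, 0.5)]
w2 -0.09 [(140, 0.526), (183, 0.526), (153, 0.526), (434, 0.482), (501, 0.503), (386, 0.502), (705, 0.497)]
w2 -0.06 [(597, 0.533), (448, 0.552), (446, 0.552), (701, 0.545), (949, 0.55), (573, 0.553), (1867, 0.548)]
w2 -0.03 [(710, 0.53), (267, 0.618), (304, 0.617), (323, 0.618), (335, 0.618), (359, 0.618), (713, 0.612)]
```

```bash
python3 - <<'E'
from m2 import *
for nm,Q,im in(("w2",wpts(np.load("w2.npy"),load(2)),cv2.imread("pics/w2.png")),("w1",wpts(np.load("w1.npy"),load(1)),cv2.imread("pics/w1.png")),("scene",depthpts("scene",np.load("scene0.npy")),cv2.imread("pics/scene0.png"))):
    X,Y,Z=Q[...,0],Q[...,1],Q[...,2]; b=mask(im,"blue")|((cv2.cvtColor(im,cv2.COLOR_BGR2HSV)[...,0]>100)&(cv2.cvtColor(im,cv2.COLOR_BGR2HSV)[...,0]<125)&(cv2.cvtColor(im,cv2.COLOR_BGR2HSV)[...,1]>120))
    k=(X>.495)&(X<.5225)&(Y>-.16)&(Y<-.06)
    print(nm,"nonblue z hist",np.histogram(Z[k&~b],bins=np.arange(0,.16,.01))[0]); print("   blue",np.histogram(Z[k&b],bins=np.arange(0,.16,.01))[0])
    kb=k&b; print("   blue y range",np.percentile(Y[kb],[1,50,99]).round(3),"x",np.percentile(X[kb],[1,99]).round(3))
    kd=k&~b&(Z>.06)&(Z<.125); print("   dev low z pct",np.percentile(Z[kd],[1,5,20]).round(3),"y",np.percentile(Y[kd],[1,50,99]).round(3)) if kd.sum() else 0
E
```

```text
w2 nonblue z hist [ 84  20  19  72 118  76  91  97  96 110 112  43 552  18   0]
   blue [  0   0   0 133 111 141   1   0   0   1   1   2  16   0   0]
   blue y range [-0.126 -0.084 -0.063] x [0.495 0.517]
   dev low z pct [0.061 0.065 0.079] y [-0.126 -0.094 -0.084]
w1 nonblue z hist [  52    0    1    0    5    0    0    0    0    0    0    4 1323   40
    0]
   blue [  0   0   0 388 312  71   0   0   0   0   0   0   5   0   0]
   blue y range [-0.16  -0.141 -0.098] x [0.495 0.518]
   dev low z pct [0.121 0.123 0.124] y [-0.157 -0.119 -0.086]
scene nonblue z hist [  0   0   0   0   6  15  19  19  21  22  16   0 105  23   0]
   blue [  0   0   0  22 101  17   2   0   0   0   0   0   0   0   0]
   blue y range [-0.159 -0.133 -0.067] x [0.496 0.521]
   dev low z pct [0.061 0.063 0.073] y [-0.151 -0.122 -0.097]
```

The measurements agree:
- **Catch:** mid-mouth at about (0.4858, 0.3015), heading 90°+3.4°.
- **Caddy:** nose at (0.462, −0.036), heading 90°+0.7°.

Now back to hover over the panel, offset 20 mm from its middle so the hand stays away from the device.

>>> {"method": "inch_along", "body": {
  "increments": [
    {"x": -0.0423, "y": 0.5523, "finger_gap": 0.5},
    {"x": -0.0423, "y": 0.5523, "finger_gap": 0.5},
    {"x": -0.0423, "y": 0.5523, "finger_gap": 0.5},
    {"x": -0.0423, "y": 0.5523, "finger_gap": 0.5},
    {"x": -0.0423, "y": 0.5523, "finger_gap": 0.5},
    {"x": -0.0423, "y": 0.5523, "finger_gap": 0.5},
    {"x": -0.0423, "y": 0.5523, "finger_gap": 0.5},
    {"x": -0.0423, "y": 0.5523, "finger_gap": 0.5},
    {"x": -0.0423, "y": 0.5523, "finger_gap": 0.5},
    {"x": -0.0423, "y": 0.5523, "finger_gap": 0.5},
    {"x": -0.0423, "y": 0.5523, "finger_gap": 0.5},
    {"x": -0.0423, "y": 0.5523, "finger_gap": 0.5},
    {"x": -0.0423, "y": 0.5523, "finger_gap": 0.5},
    {"x": -0.0423, "y": 0.5523, "finger_gap": 0.5}
  ],
  "grip_force": 30
}}

```text
time: 4.65
position: [0.4429, -0.2388, 0.405]
tool_rot: [3.142, 0.013, 0.0]
ft_force: [0.4, 0.2, 0.2]
grip_width: 0.502
grip_force: 0.0
```

```bash
python3 - <<'E'
from m2 import *
p,d,s=shot("wrist","w4.png"); np.save("w4.npy",d); np.save("w4s.npy",np.r_[s["position"],s["tool_rot"]])
p=p[:,:,::-1].copy(); W=wpts(d,s); k=roi(mask(p,"black"),(230,110,345,300))&(abs(W[...,2]-.088)<.012)
q=onz("wrist",uvs(k),.089,s); print(k.sum(),rect(q),line(q[:,:2],0),np.median(W[k],0))
H=cv2.cvtColor(p,cv2.COLOR_BGR2HSV); k=roi(mask(p,"brass"),(60,150,175,260))&(abs(W[...,2]-.045)<.012)
print("nose",k.sum(),onz("wrist",uvs(k),.047,s).mean(0).round(4))
print(s["position"],s["grip_width"],rel([.4444,-.239,.247],s,np.pi/2+.012))
E
```

```text
919 (array([ 464.1, -238.8]), array([108.4,   8.2]), 1.1) (464.7, -238.5, np.float32(1.32)) [ 0.46397473 -0.23843365  0.08809577]
nose 135 [ 0.462  -0.0373  0.047 ]
[ 0.44290534 -0.23877522  0.40497371] 0.5020267005988205 (array([0.0015, 0.0002, 0.158 ]), np.float64(-0.003967385980455873))
```

Panel and nose are confirmed: panel mid at y = −0.2385, z ≈ 0.088. Descending and gripping.

>>> {"method": "inch_along", "body": {
  "increments": [
    {"x": 0.001, "z": 0.05, "finger_gap": 0.5},
    {"x": 0.001, "z": 0.1, "finger_gap": 0.5},
    {"x": 0.001, "z": 0.135, "finger_gap": 0.5},
    {"x": 0.001, "z": 0.158, "finger_gap": 0.5},
    {"x": 0.001, "z": 0.158, "finger_gap": 0.5},
    {"x": 0.001, "z": 0.158, "finger_gap": 0.3},
    {"x": 0.001, "z": 0.158, "finger_gap": 0.15},
    {"x": 0.001, "z": 0.158, "finger_gap": 0},
    {"x": 0.001, "z": 0.158, "finger_gap": 0},
    {"x": 0.001, "z": 0.158, "finger_gap": 0},
    {"x": 0.001, "z": 0.158, "finger_gap": 0}
  ],
  "grip_force": 25
}}

```text
time: 5.8
position: [0.445, -0.2387, 0.2474]
tool_rot: [3.141, 0.015, 0.001]
ft_force: [-0.4, -0.0, 3.3]
grip_width: 0.111
grip_force: 25.0
```

>>> {"method": "inch_along", "body": {
  "increments": [
    {"y": -0.002, "finger_gap": 0},
    {"y": -0.007, "finger_gap": 0},
    {"y": -0.014, "finger_gap": 0},
    {"y": -0.022, "finger_gap": 0},
    {"y": -0.03, "finger_gap": 0},
    {"y": -0.038, "finger_gap": 0},
    {"y": -0.046, "finger_gap": 0},
    {"y": -0.054, "finger_gap": 0},
    {"y": -0.062, "finger_gap": 0},
    {"y": -0.069, "finger_gap": 0},
    {"y": -0.074, "finger_gap": 0},
    {"y": -0.075, "finger_gap": 0},
    {"y": -0.075, "finger_gap": 0}
  ]
}}

```text
time: 7.1
position: [0.4442, -0.1626, 0.2473]
tool_rot: [3.141, 0.017, 0.0]
ft_force: [-1.4, -0.6, 6.2]
grip_width: 0.111
grip_force: 25.0
```

```bash
cat > look.py <<'E'
from m2 import *
import sys
def caddy(fn):
    p,d,s=shot("wrist",fn+".png"); p=p[:,:,::-1].copy(); W=wpts(d,s); np.save(fn+".npy",d); np.save(fn[0:]+"s.npy",np.r_[s["position"],s["tool_rot"]])
    k=roi(mask(p,"brass"),(0,60,175,330))&(abs(W[...,2]-.044)<.012); n,l,st,c=cv2.connectedComponentsWithStats(k.astype(np.uint8)); i=1+st[1:,4].argmax()
    nose=onz("wrist",uvs(l==i),.047,s).mean(0); print("nose",st[i],nose.round(4))
    M=R.from_rotvec(s["tool_rot"]).as_matrix(); psi=np.arctan2(M[0,1],-M[1,1]); psi=np.arctan2(-(-M[0,1]),(-M[1,1])) # tool -y dir = (-sin psi, cos psi)
    G=s["position"][:2]; print("hand",G.round(4),"z",s["position"][2].round(4),"yaw",round(psi,4),"t",s["time"],"F",s["ft_force"].round(1))
    return nose,G,psi,s
H=np.array([-.0593,.9982]); L=np.array([-.9982,-.0593]); HOME=np.array([.4858,.3015])+.028*H
def incatch(nose,psi):
    d=nose[:2]-HOME; return "nose axial %.4f lat %.4f phi %.4f  axle e %.4f"%(d@H,d@L,psi-.0593,d@L-.178*np.sin(psi-.0593))
E
python3 - <<'E'
from look import *
nose,G,psi,s=caddy("w5"); print(incatch(nose,psi))
v=nose[:2]-G; # hand is at caddy (-85, off): heading from nose
off=.02; D=np.hypot(*v); a=np.arctan2(-v[0],v[1]); print("D",D,"heading for off .02:",a+np.arcsin(off/D))
E
```

```text
nose [ 12 204  20  28 283] [0.4622 0.0368 0.047 ]
hand [ 0.4442 -0.1626] z 0.2473 yaw 0.0111 t 7.1 F [-1.4 -0.6  6.2]
nose axial -0.2908 lat 0.0392 phi -0.0482  axle e 0.0478
D 0.200232250403818 heading for off .02: 0.010083509379199898
```

Rolled 75 mm straight, with the heading held. I'll work out the S-curve rows onto the catch's axis.

```bash
cat > plan.py <<'E'
from look import *
from scipy.interpolate import BPoly
def plan(s0,e0,phi0,s1,ss,off=.02,back=-.025):
    "axle path quintic from (s0,e0,slope phi0) to (s1,0,0) in the catch frame (s=0 parked); rows for axle stations ss"
    c=BPoly.from_derivatives([s0,s1],[[e0,np.tan(phi0),0],[0,0,0]])
    def hand(s):
        if s<s0: e,t=e0+np.tan(phi0)*(s-s0),phi0
        elif s>s1: e,t=0,0
        else: e,t=float(c(s)),float(np.arctan(c.derivative()(s)))
        A=HOME-.178*H+s*H+e*L; psi=t+.0593; h=np.array([-np.sin(psi),np.cos(psi)]); l=np.array([-h[1],h[0]])
        return A+back*h+off*l,psi
    st=ctrl.get_state(); M=R.from_rotvec(st["tool_rot"]).as_matrix()
    g0,p0=hand(ss[0])
    print("start hand model",g0.round(4),"real",st["position"][:2].round(4),p0)
    for s in ss[1:]:
        g,p=hand(s); v=M.T@np.r_[g-g0,0]; print("%.4f %.4f 0 %.3f 0;"%(v[0],v[1],p0-p),end=" ")
    print()
E
python3 - <<'E'
from plan import *
plan(-.273,.0470,-.047,-.04,np.r_[-.288,np.arange(-.280,-.05,.012)])
E
```

```text
start hand model [ 0.4445 -0.1638] real [ 0.4443 -0.1626] 0.012299999999999998
-0.0000 -0.0080 0 0.000 0; -0.0001 -0.0201 0 0.002 0; -0.0005 -0.0325 0 0.024 0; -0.0009 -0.0453 0 0.061 0; -0.0010 -0.0584 0 0.107 0; -0.0005 -0.0716 0 0.156 0; 0.0007 -0.0849 0 0.202 0; 0.0027 -0.0980 0 0.241 0; 0.0053 -0.1109 0 0.271 0; 0.0084 -0.1236 0 0.290 0; 0.0120 -0.1360 0 0.297 0; 0.0158 -0.1480 0 0.291 0; 0.0197 -0.1597 0 0.273 0; 0.0234 -0.1711 0 0.243 0; 0.0270 -0.1822 0 0.202 0; 0.0302 -0.1932 0 0.153 0; 0.0329 -0.2041 0 0.100 0; 0.0350 -0.2150 0 0.047 0; 0.0364 -0.2260 0 -0.000 0; 0.0371 -0.2374 0 -0.034 0;
```

>>> {"method": "inch_along", "body": {
  "increments": [
    {"y": -0.008, "finger_gap": 0},
    {"y": -0.020, "spin": 0.002, "finger_gap": 0},
    {"x": -0.0005, "y": -0.0325, "spin": 0.024, "finger_gap": 0},
    {"x": -0.001, "y": -0.045, "spin": 0.061, "finger_gap": 0},
    {"x": -0.001, "y": -0.0585, "spin": 0.107, "finger_gap": 0},
    {"x": -0.0005, "y": -0.0715, "spin": 0.156, "finger_gap": 0},
    {"x": 0.0007, "y": -0.085, "spin": 0.202, "finger_gap": 0},
    {"x": 0.0027, "y": -0.098, "spin": 0.241, "finger_gap": 0},
    {"x": 0.0053, "y": -0.111, "spin": 0.271, "finger_gap": 0},
    {"x": 0.0084, "y": -0.1236, "spin": 0.29, "finger_gap": 0},
    {"x": 0.012, "y": -0.136, "spin": 0.297, "finger_gap": 0},
    {"x": 0.012, "y": -0.136, "spin": 0.297, "finger_gap": 0}
  ]
}}

```text
time: 8.35
position: [0.4553, -0.025, 0.2473]
tool_rot: [-3.108, 0.444, -0.003]
ft_force: [1.2, 1.0, 6.2]
grip_width: 0.112
grip_force: 25.0
```

```bash
python3 - <<'E'
from look import *
nose,G,psi,s=caddy("w6"); print(incatch(nose,psi))
for off in(.02,):
    v=nose[:2]-G; D=np.hypot(*v); a=np.arctan2(-v[0],v[1]); print("D",D,"heading:",a+np.arcsin(off/D))
E
```

```text
nose [ 12 203  20  28 287] [0.5312 0.1605 0.047 ]
hand [ 0.4553 -0.025 ] z 0.2473 yaw -0.2841 t 8.35 F [1.2 1.  6.2]
nose axial -0.1714 lat -0.0370 phi -0.3434  axle e 0.0229
D 0.20043007023800852 heading: -0.2888114514724595
```

```bash
python3 - <<'E'
from plan import *
plan(-.157,.0222,-.345,-.035,np.r_[-.157,np.arange(-.147,-.03,.01)])
E
```

```text
start hand model [ 0.4556 -0.0246] real [ 0.4552 -0.0257] -0.2856999999999999
0.0001 -0.0105 0 -0.006 0; 0.0004 -0.0208 0 -0.022 0; 0.0007 -0.0308 0 -0.047 0; 0.0009 -0.0406 0 -0.079 0; 0.0010 -0.0502 0 -0.117 0; 0.0007 -0.0596 0 -0.159 0; 0.0001 -0.0689 0 -0.202 0; -0.0009 -0.0782 0 -0.243 0; -0.0024 -0.0874 0 -0.281 0; -0.0044 -0.0966 0 -0.313 0; -0.0069 -0.1058 0 -0.335 0; -0.0099 -0.1152 0 -0.345 0;
```

>>> {"method": "inch_along", "body": {
  "increments": [
    {"y": -0.0105, "spin": -0.006, "finger_gap": 0},
    {"x": 0.0004, "y": -0.021, "spin": -0.022, "finger_gap": 0},
    {"x": 0.0007, "y": -0.031, "spin": -0.047, "finger_gap": 0},
    {"x": 0.0009, "y": -0.0405, "spin": -0.079, "finger_gap": 0},
    {"x": 0.001, "y": -0.05, "spin": -0.117, "finger_gap": 0},
    {"x": 0.0007, "y": -0.0595, "spin": -0.159, "finger_gap": 0},
    {"y": -0.069, "spin": -0.202, "finger_gap": 0},
    {"x": -0.001, "y": -0.078, "spin": -0.243, "finger_gap": 0},
    {"x": -0.0024, "y": -0.0875, "spin": -0.281, "finger_gap": 0},
    {"x": -0.0044, "y": -0.0965, "spin": -0.313, "finger_gap": 0},
    {"x": -0.0069, "y": -0.106, "spin": -0.335, "finger_gap": 0},
    {"x": -0.0069, "y": -0.106, "spin": -0.335, "finger_gap": 0}
  ]
}}

```text
time: 9.6
position: [0.4784, 0.0774, 0.2473]
tool_rot: [-3.139, -0.079, -0.003]
ft_force: [1.1, 1.6, 6.3]
grip_width: 0.113
grip_force: 25.0
```

```bash
python3 - <<'E'
from look import *
nose,G,psi,s=caddy("w7"); print(incatch(nose,psi))
h=np.array([-np.sin(psi),np.cos(psi)]); l=np.array([-h[1],h[0]]); n=G+.203*h-.02*l; print("nose from hand",n.round(4),incatch(n,psi))
p,d,s=shot("scene","s7.png"); np.save("s7.npy",d)
p,d,s=shot("top","t7.png"); np.save("t7.npy",d)
a=cv2.imread("pics/s7.png")[80:180,200:300]; b=cv2.imread("pics/t7.png")[195:275,105:205]
w=cv2.imread("pics/w7.png")
cv2.imwrite("pics/v7.png",np.hstack([cv2.resize(a,(400,400),interpolation=cv2.INTER_CUBIC),cv2.copyMakeBorder(cv2.resize(b,(400,320),interpolation=cv2.INTER_CUBIC),0,80,0,0,cv2.BORDER_CONSTANT)]))
E
```

```text
nose [ 12 206  14  26 219] [0.4869 0.2801 0.047 ]
hand [0.4784 0.0774] z 0.2473 yaw 0.0501 t 9.6 F [1.1 1.6 6.3]
nose axial -0.0495 lat 0.0002 phi -0.0092  axle e 0.0019
nose from hand [0.4882 0.2811] nose axial -0.0485 lat -0.0012 phi -0.0092  axle e 0.0005
```

View pics/v7.png

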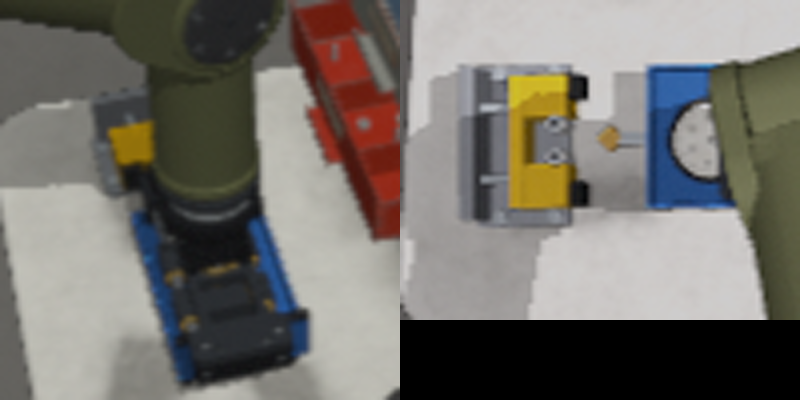

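The top view shows the nose at (609,138), on the line midway between the rollers at (555,123) and (554,156). I'll go on straight and slowly.

>>> {"method": "inch_along", "body": {
  "increments": [
    {"y": -0.005, "spin": -0.005, "finger_gap": 0},
    {"x": -0.0001, "y": -0.01, "spin": -0.009, "finger_gap": 0},
    {"x": -0.0001, "y": -0.015, "spin": -0.009, "finger_gap": 0},
    {"x": -0.0002, "y": -0.02, "spin": -0.009, "finger_gap": 0},
    {"x": -0.0002, "y": -0.024, "spin": -0.009, "finger_gap": 0},
    {"x": -0.0002, "y": -0.027, "spin": -0.009, "finger_gap": 0},
    {"x": -0.0003, "y": -0.029, "spin": -0.009, "finger_gap": 0},
    {"x": -0.0003, "y": -0.031, "spin": -0.009, "finger_gap": 0},
    {"x": -0.0003, "y": -0.033, "spin": -0.009, "finger_gap": 0}
  ]
}}

```text
time: 10.65
position: [0.4767, 0.1084, 0.2473]
tool_rot: [3.139, 0.088, 0.002]
ft_force: [1.2, -1.6, 6.9]
grip_width: 0.111
grip_force: 25.0
```

>>> {"method": "inch_along", "body": {
  "increments": [
    {"y": -0.002, "finger_gap": 0},
    {"y": -0.004, "finger_gap": 0},
    {"y": -0.006, "finger_gap": 0},
    {"y": -0.008, "finger_gap": 0}
  ]
}}

```text
time: 11.05
position: [0.4764, 0.1149, 0.2473]
tool_rot: [3.137, 0.086, 0.002]
ft_force: [0.1, -6.2, 9.1]
grip_width: 0.11
grip_force: 25.0
```

>>> {"method": "inch_along", "body": {
  "increments": [
    {"y": -0.002, "finger_gap": 0},
    {"y": -0.004, "finger_gap": 0},
    {"y": -0.006, "finger_gap": 0},
    {"y": -0.008, "finger_gap": 0}
  ]
}}

```text
time: 11.45
position: [0.4761, 0.1221, 0.2473]
tool_rot: [3.136, 0.085, 0.001]
ft_force: [0.3, -8.3, 9.4]
grip_width: 0.116
grip_force: 25.0
```

>>> {"method": "inch_along", "body": {
  "increments": [
    {"y": -0.0015, "finger_gap": 0},
    {"y": -0.003, "finger_gap": 0},
    {"y": -0.0045, "finger_gap": 0}
  ]
}}

```text
time: 11.75
position: [0.4759, 0.1263, 0.2473]
tool_rot: [3.135, 0.085, 0.001]
ft_force: [1.2, -8.7, 8.9]
grip_width: 0.11
grip_force: 25.0
```

>>> {"method": "inch_along", "body": {
  "increments": [
    {"y": -0.001, "finger_gap": 0},
    {"y": -0.002, "finger_gap": 0},
    {"y": -0.003, "finger_gap": 0}
  ]
}}

```text
time: 12.05
position: [0.4757, 0.1291, 0.2473]
tool_rot: [3.135, 0.085, 0.001]
ft_force: [0.4, -8.1, 10.1]
grip_width: 0.113
grip_force: 25.0
```

>>> {"method": "inch_along", "body": {
  "increments": [
    {"y": -0.001, "finger_gap": 0},
    {"y": -0.002, "finger_gap": 0},
    {"y": -0.002, "finger_gap": 0}
  ]
}}

```text
time: 12.35
position: [0.4756, 0.1312, 0.2473]
tool_rot: [3.135, 0.085, 0.001]
ft_force: [0.1, -8.7, 8.9]
grip_width: 0.113
grip_force: 25.0
```

>>> {"method": "inch_along", "body": {
  "increments": [
    {"y": -0.001, "finger_gap": 0},
    {"y": -0.002, "finger_gap": 0},
    {"y": -0.003, "finger_gap": 0}
  ]
}}

```text
time: 12.65
position: [0.4755, 0.1337, 0.2473]
tool_rot: [3.134, 0.084, 0.001]
ft_force: [0.4, -10.5, 9.5]
grip_width: 0.117
grip_force: 25.0
```

>>> {"method": "inch_along", "body": {
  "increments": [
    {"y": -0.001, "finger_gap": 0},
    {"y": -0.002, "finger_gap": 0}
  ]
}}

```text
time: 12.85
position: [0.4755, 0.1353, 0.2473]
tool_rot: [3.133, 0.084, 0.001]
ft_force: [0.2, -10.3, 10.7]
grip_width: 0.11
grip_force: 25.1
```

>>> {"method": "inch_along", "body": {
  "increments": [
    {"y": -0.001, "finger_gap": 0},
    {"y": -0.002, "finger_gap": 0}
  ]
}}

```text
time: 13.05
position: [0.4752, 0.139, 0.2473]
tool_rot: [3.137, 0.085, 0.002]
ft_force: [0.3, -1.2, 6.9]
grip_width: 0.112
grip_force: 25.0
```

The push dropped from 10 N to 1 N, which is the click. I'll press on a little to seat it.

>>> {"method": "inch_along", "body": {
  "increments": [
    {"y": -0.001, "finger_gap": 0},
    {"y": -0.002, "finger_gap": 0},
    {"y": -0.003, "finger_gap": 0}
  ]
}}

```text
time: 13.35
position: [0.4751, 0.1414, 0.2473]
tool_rot: [3.135, 0.085, 0.002]
ft_force: [0.6, -9.2, 9.4]
grip_width: 0.111
grip_force: 25.0
```

>>> {"method": "inch_along", "body": {
  "increments": [
    {"y": -0.001, "finger_gap": 0},
    {"y": -0.002, "finger_gap": 0},
    {"y": -0.003, "finger_gap": 0}
  ]
}}

```text
time: 13.65
position: [0.475, 0.144, 0.2473]
tool_rot: [3.134, 0.085, 0.001]
ft_force: [1.1, -9.4, 10.3]
grip_width: 0.113
grip_force: 25.0
```

>>> {"method": "inch_along", "body": {
  "increments": [
    {"y": -0.001, "finger_gap": 0},
    {"y": -0.002, "finger_gap": 0},
    {"y": -0.003, "finger_gap": 0}
  ]
}}

```text
time: 13.95
position: [0.4749, 0.1467, 0.2473]
tool_rot: [3.134, 0.085, 0.001]
ft_force: [1.6, -10.2, 10.7]
grip_width: 0.115
grip_force: 25.0
```

>>> {"method": "inch_along", "body": {
  "increments": [
    {"y": -0.001, "finger_gap": 0},
    {"y": -0.001, "finger_gap": 0}
  ]
}}

```text
time: 14.15
position: [0.475, 0.147, 0.2473]
tool_rot: [3.133, 0.084, 0.001]
ft_force: [1.3, -12.3, 10.6]
grip_width: 0.111
grip_force: 25.1
```

The force is rising toward the stop. I'll ease back straight while still gripping, following the spring, and check that the force stays a push.

>>> {"method": "inch_along", "body": {
  "increments": [
    {"y": 0.002, "finger_gap": 0},
    {"y": 0.004, "finger_gap": 0},
    {"y": 0.006, "finger_gap": 0}
  ]
}}

```text
time: 14.45
position: [0.4749, 0.1439, 0.2473]
tool_rot: [3.138, 0.087, 0.002]
ft_force: [1.2, -2.9, 6.8]
grip_width: 0.112
grip_force: 25.0
```

>>> {"method": "inch_along", "body": {
  "increments": [
    {"y": 0.002, "finger_gap": 0},
    {"y": 0.004, "finger_gap": 0},
    {"y": 0.006, "finger_gap": 0}
  ]
}}

```text
time: 14.75
position: [0.4751, 0.1387, 0.2473]
tool_rot: [3.14, 0.088, 0.003]
ft_force: [1.4, -1.1, 6.4]
grip_width: 0.112
grip_force: 25.0
```

>>> {"method": "inch_along", "body": {
  "increments": [
    {"y": 0.0015, "finger_gap": 0},
    {"y": 0.003, "finger_gap": 0},
    {"y": 0.0045, "finger_gap": 0},
    {"y": 0.006, "finger_gap": 0}
  ]
}}

```text
time: 15.15
position: [0.4754, 0.1332, 0.2473]
tool_rot: [-3.14, -0.088, -0.003]
ft_force: [2.3, 0.1, 6.9]
grip_width: 0.112
grip_force: 25.0
```

>>> {"method": "inch_along", "body": {
  "increments": [
    {"y": 0.001, "finger_gap": 0},
    {"y": 0.002, "finger_gap": 0},
    {"y": 0.003, "finger_gap": 0},
    {"y": 0.003, "finger_gap": 0}
  ]
}}

```text
time: 15.55
position: [0.4755, 0.1302, 0.2473]
tool_rot: [-3.14, -0.088, -0.003]
ft_force: [1.4, 0.5, 5.5]
grip_width: 0.116
grip_force: 25.0
```

>>> {"method": "inch_along", "body": {
  "increments": [
    {"finger_gap": 0.2},
    {"finger_gap": 0.4},
    {"finger_gap": 0.5},
    {"finger_gap": 0.5},
    {"z": -0.02, "finger_gap": 0.5},
    {"z": -0.06, "finger_gap": 0.5},
    {"z": -0.11, "finger_gap": 0.5},
    {"z": -0.16, "finger_gap": 0.5},
    {"z": -0.16, "finger_gap": 0.5},
    {"z": -0.16, "finger_gap": 0.5}
  ]
}}

```text
time: 16.55
position: [0.4751, 0.1307, 0.4077]
tool_rot: [3.14, 0.089, 0.004]
ft_force: [-0.6, -0.0, -0.3]
grip_width: 0.503
grip_force: 0.0
```

```bash
python3 - <<'E'
from m2 import *
p,d,s=shot("wrist","w8.png"); np.save("w8.npy",d); np.save("w8s.npy",np.r_[s["position"],s["tool_rot"]]); print(s["position"],s["tool_rot"],s["ft_force"])
p=p[:,:,::-1].copy(); W=wpts(d,s); k=roi(mask(p,"black"),(230,110,345,300))&(abs(W[...,2]-.088)<.012)
q=onz("wrist",uvs(k),.089,s); print("panel",k.sum(),rect(q),line(q[:,:2],0))
cv2.imwrite("pics/v8.png",cv2.resize(p[60:270,20:300],(800,600),interpolation=cv2.INTER_CUBIC))
E
```

```text
[0.47513163 0.13065679 0.4076519 ] [3.1397993  0.0890994  0.00375351] [-0.62688599 -0.02188535 -0.26506237]
panel 988 (array([495.2, 128.8]), array([108.5,   8.7]), 3.5) (496.8, 128.4, np.float32(3.35))
```

View pics/v8.png

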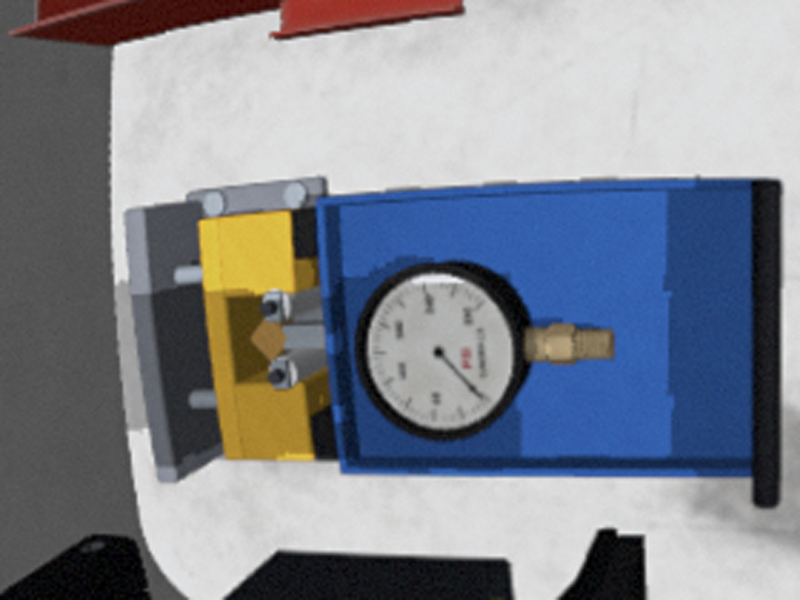

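The view shows the brass head behind both rollers, the gauge on deck and the caddy square at 3.5°. One check of the head's depth past the rollers.

```bash
python3 - <<'E'
from look import *
s8=load(8); p=cv2.imread("pics/w8.png"); C=lambda a:np.array(a,float)/2.857+[20,60]-.3
head=onz("wrist",[C((268,338))],.047,s8)[0]; r=onz("wrist",[C((274,305)),C((281,375))],.059,s8); s3=load(3); c3=lambda a:np.array(a,float)/3.75+[200,90]-.4
r3=onz("wrist",[c3((287,334)),c3((292,425))],.059,s3); print("head",head.round(4),"rollers",r.round(4),"ahead of rollers",((head-r.mean(0))[:2]@H).round(4),"roller moved",((r.mean(0)-r3.mean(0))[:2]@H).round(4), "rollers behind pads",((r3.mean(0)[:2]-[.4868,.301])@H).round(4))
pn=np.array([.4952,.1285]); d=pn+.203*H-HOME; print("head by panel vs fixed home",(d@H).round(4),(d@L).round(4))
E
```

```text
head [0.4832 0.3315 0.047 ] rollers [[0.4989 0.321  0.059 ]
 [0.4708 0.3194 0.059 ]] ahead of rollers 0.0114 roller moved -0.0013 rollers behind pads 0.0205
head by panel vs fixed home 0.0017 0.0009
```

```bash
python3 -c "
from bench import ctrl
print(ctrl.close_job())"
```

```text
the job is handed in; nothing more can be done
None
```

I parked the caddy nose first in the catch, let it go there and handed the job in at about 17 s. The click showed as the push dropping from 10 N to 1 N, the nose measures about 2 mm from home, the heading agrees with the catch's to about 0.1°, and the gauge is still on deck. The castors were out of sight, so that they trail is inferred from the straight rolling, and the judge gave no verdict back.

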